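Hang the serving flap on the party riser

TASK

Help me hang the little serving flap on the wooden riser of the party table: first slide the black grip of the hinge pin all the way back to its stop, so that the pin clears the gap between the two hinge knuckles, then pick up the board that has a hinge knuckle on its end and bring that knuckle into the gap so that all the knuckle holes line up, with the board level and pointing straight out from the riser. Finish while holding it there, still and carried by the gripper alone, not leaning on the riser, so that I can shoot the pin; do not force it, and leave the plain slat, the bottle and the cup where they stand.

Things in the scene. Friction and masses are not known exactly. Their poses are not given: they have to be found in the camera images.
- riser: fixed brown wooden bench, front towards the robot. Origin on the table straight below the middle of the hinge gap; x points into the riser, away from the robot, y along the hinge towards the pin's grip. Wood x +20 to +130, y -90 to +210 mm, top at 66 mm; biscuit plate on it at x 85, y 100, 86 mm high. Aluminium track of the pin's grip: y 67 to 207, x -12 to +18 mm, up to 74 mm high
- hinge_mid (a point): middle of the gap on the riser's hinge axis, 82 mm above the table; axes as the riser's. Two fixed steel knuckles (tubes 24 mm outside, 15 mm hole, axis along y) span y -61 to -27 and +27 to +61 mm from here: a 54 mm gap, open in front, above and below (wood begins 20 mm behind the axis), so nothing in it carries a knuckle
- pin (a joint): travel of the hinge pin, m: 0 = pushed in right across the gap, 0.085 = fully back at its stop (towards the riser's +y). 8 mm steel pin on the hinge axis; its tip clears the gap only above 0.077. About 2.5 N sliding friction, stays where left; starts between 0 and 0.04
- pin_grip (a point): centre of the top of the pin's black upright grip, 16 x 16 mm and 44 mm tall (z 80 to 124 mm above the table), faces square to the riser; it moves with the pin along the riser's y; below it a steel foot 18 x 22 mm at z 70 to 82 mm
- flap: loose flap, about 0.22 kg, lying flat left or right of the riser: brown wooden board 120 (x) x 50 (y) x 24 mm (z), with a steel neck (40 mm wide, 5 thick) and one steel knuckle at its +x end, which points roughly away from the robot. Origin under the board's centre, on its underside; board spans x -60 to +60 mm. Balances near x +10 mm
- flap_bore (a point): centre of the hole in the flap's knuckle: a tube 24 mm outside, 46 mm long along the flap's y, 15 mm hole; 85 mm ahead of the flap's origin in x and 12 mm above its underside
- slat: loose plain wooden slat 150 x 50 x 24 mm, no steel on it, lying flat on the other side; origin at the centre of its underside; to be left alone
- bottle: loose bottle, 64 mm wide, 190 mm tall, standing; origin at the centre of its underside; to be left alone
- cup: loose white cup, 76 mm wide, 95 mm tall, standing; origin at the centre of its underside; to be left alone
Mind the look-alikes: they are no part of the job. Leave any blue or yellow look-alike of the flap alone.

How it is judged:
By the outcome, as a careful person would: the job done as asked, in the order asked, and still so for the second after the job is handed in, while the arm keeps its last pose, push and grip.
It also fails if it takes over 51 s, if anything falls off the work surface, if the arm or the gripper's body presses on something with over 40 N, if the wrist force passes 120 N, or if a joint passes its speed limit or range.

ROBOT

A 6-joint arm with a two-finger parallel gripper is mounted at the origin on the work surface. World frame = base frame: x ahead of the robot, y to its left, z up, the work surface at z = 0. Lengths are in m, angles in rad, forces in N, time in s.
With the tool pointing down it reaches from about 0.3 to 0.875 m from the base axis. Payload 6.4 kg.
Tool frame: the origin (TCP) lies midway between the tips of the shut fingers; the grasp point (between the pads) lies ctrl.grip_depth behind it (ctrl.grip_depth is the distance from the TCP to the grasp point, in m); x points along the fingers, y is the direction in which the jaws open and shut, and the axes are right-handed (so a half turn about x gives the same grasp; the last joint's range is limited). The gripper opens to 85 mm and grips with 20 to 120 N. Pads are 22 mm wide; open, the fingers measure 114 mm over their backs; the gripper's body (76 mm by 85 mm) begins 54 mm behind the grasp point. The pads swing forward as they close: fully open they stand 13 mm farther back than shut.
Start: joints at [-1.355, 0.181, 1.607, -0, 1.354, -0.206], TCP at [0.235, -0.525, 0.231] pointing down, gripper open.
Joint ranges: [-2.99, 2.99], [-0.89, 2.07], [0.3, 2.58], [-1.14, 4.28], [0, 2.63], [-3.12, 3.12]. Speed limits (rad/s): [2.57, 2.57, 3.01, 3.14, 3.14, 3.14].

INTERFACE

Orientations are given as a unit quaternion [w, x, y, z].
In Python, from bench import ctrl gives the robot as it stands.
- The arm moves only by the tool carry_out, never from a script. Its argument "motion" is one flat list of numbers, 7 for each row, row after row: the turn, a rotation vector about the tool's x, y, z in degrees, then the shift along the tool's x, y, z in m, then the gripper's target within -1 to 1 (shut at 1, half-way at 0, fully open at -1). A call has 1 to 10 rows; each row shifts and turns the pose as measured when the row begins, along the tool's axes as they then stand; what a row does not reach is not made up. A row lasts 1/10 s, in which the tool goes at most 50 mm and 8.59 degrees, less where a joint would pass 70% of its speed; a pose out of reach is approached as far as the arm can. A call with a gripper value outside its range is refused whole. The fingers move at their own pace and stop on an object; the grip force is fixed at half the most. Time passes only in rows, so rows that do not move let the fingers close. It gives the time, the measured TCP pose, the force and the opening at its end, in the units of the state.
- ctrl.get_obs(): the state, without advancing time (a new reading comes with each control period).
- ctrl.camera(name): name is "scene" or "side" or "wrist"; returns the picture (384x512x3 uint8, blue, green, red); there is no depth.
- ctrl.camera_params(name): a dict with "mtx" (3x3 intrinsics, pixels), "pose" (4x4, takes a point from camera to world coordinates); the wrist camera has in their place "hand_eye" (4x4, takes a point from camera to tool coordinates, whose origin is the TCP and whose axes are the tool frame's). Camera axes: x right, y down, z forward; pixel columns grow to the right and rows downward; lengths in m; the calibration is good to about 2 mm. A picture is of the moment at which its call begins: read the wrist's pose just before it. camera_params takes no time and is no camera call.
- ctrl.hand_in(): hands the job in, once; it reports no verdict.
Trained networks look in the newest picture that a camera, given by its name, has taken for a name from the list of things; names that differ only in an ending like _2 or _b are one class to them, and where a whole thing is asked for, a point or a joint stands for the part that bears it (a point fixed in the world has none). Each returns a list of dicts, best first, with "conf" (0 to 1); they miss things now and then, are a little off and sometimes report something else, mostly with a low value. They report only what shows in the picture. A call takes as long as a camera call. They do not tell look-alikes from the thing itself.
- ctrl.boxes_of(camera, thing): "point" ([x, y, z] in m, in the coordinates of the camera as it stood for that picture, good to about 4 mm: the middle of the surface that is visible of it).
- ctrl.trace(camera, thing): "pixels" (384x512 bool, what is visible of it).
- ctrl.landmark_of(camera, thing): "point" ([x, y, z] in m, in the coordinates of the camera as it stood for that picture, good to about 4 mm: a listed point, or the origin of a listed thing).
The state is a dict: "time_s": time; "q": joint angles; "dq": joint speeds; "joint_efforts": joint torques, N m; "eef_pos": TCP position; "eef_rot": TCP orientation; "wrist_force": force on the tool from outside, world axes, zero at the start; "torque": the same for the moment, N m; "opening": opening from 0.0 (shut) to 1.0 (fully open).
Only numpy, scipy, OpenCV 4.12 (cv2) and the standard library are available. Lean on these libraries where they do the work, as an engineer would, in place of code of your own. Each camera call takes 0.05 s, during which the arm holds its last target. There are 200 camera calls.

## Working session

There is one attempt and no reset: what is moved stays moved. The work goes in short steps, Python scripts to look and compute and a tool call to move; the robot and the scene stay as the last step left them, time stands still between calls to the robot, and variables do not carry over. Pictures are saved under pics/ and viewed, about 8 in all and at most 12, crops included, and the job is handed in when it is done.

Besides the shell and the picture viewer there is one more tool, called after ">>>" as name(argument=value, ...) on one line, values as JSON. carry_out: Moves the arm, as the interface text tells. Its arguments: {"type":"object","properties":{"motion":{"type":"array"}},"required":["motion"]}

```bash
ls; mkdir -p pics
cat > h.py <<'E'
import numpy as np,cv2
from bench import ctrl
from scipy.spatial.transform import Rotation as R
def T(o):
    M=np.eye(4);q=o["eef_rot"];M[:3,:3]=R.from_quat([q[1],q[2],q[3],q[0]]).as_matrix();M[:3,3]=o["eef_pos"];return M
def campose(n):
    p=ctrl.camera_params(n)
    return p["pose"] if n!="wrist" else T(ctrl.get_obs())@np.array(p["hand_eye"])
def w(P,p): return (np.array(P)@np.r_[p,1])[:3]
def proj(n,P,X):
    K=np.array(ctrl.camera_params(n)["mtx"]);c=np.linalg.inv(P)@np.r_[X,1];u=K@c[:3];return u[:2]/u[2]
E
python3 - <<'E'
from h import *
o=ctrl.get_obs();print(o,ctrl.grip_depth);print(np.round(T(o),3))
for n in ["scene","side"]:
    P=campose(n);im=ctrl.camera(n);cv2.imwrite(f"pics/{n}0.png",im)
    for t in ["riser","hinge_mid","pin_grip","flap","flap_bore","slat","bottle","cup"]:
        for d in ctrl.landmark_of(n,t)[:3]:
            X=w(P,d["point"]);print(n,t,round(d["conf"],2),np.round(X,3),np.round(proj(n,P,X)))
a=cv2.imread("pics/scene0.png");b=cv2.imread("pics/side0.png");cv2.imwrite("pics/a.png",cv2.resize(np.hstack([a,b]),(800,300)))
E
```

```text
pics
{'time_s': 0.0, 'q': array([-1.35532952e+00,  1.81528500e-01,  1.60801050e+00, -1.34068073e-06,
        1.35381606e+00, -2.06267614e-01]), 'dq': array([ 0.00057619, -0.00012015, -0.00072717, -0.00176864,  0.00133771,
        0.00016821]), 'joint_efforts': array([-1.36330498e-03, -4.44872725e+01, -3.51343131e+01, -3.29919594e-04,
        9.14947770e-03,  3.46860546e-06]), 'eef_pos': array([ 0.23528322, -0.52404724,  0.23039001]), 'eef_rot': array([-0.14738003, -0.69144058, -0.14862623,  0.69144724]), 'wrist_force': array([0.12329721, 0.42686372, 1.02325783]), 'torque': array([0.05232402, 0.01121601, 0.02320994]), 'opening': 1.0022383064071763} 0.0187
[[-0.     0.409 -0.912  0.235]
 [ 0.002 -0.912 -0.409 -0.524]
 [-1.    -0.002 -0.     0.23 ]
 [ 0.     0.     0.     1.   ]]
scene riser 0.87 [ 0.637 -0.053 -0.003] [265. 233.]
scene hinge_mid 0.56 [ 0.637 -0.048  0.08 ] [268. 218.]
scene pin_grip 0.58 [0.609 0.072 0.121] [302. 192.]
scene flap 0.96 [ 0.317 -0.471  0.002] [110. 190.]
scene flap 0.76 [ 0.344 -0.186 -0.001] [197. 173.]
scene flap 0.7 [ 0.433 -0.339 -0.006] [159. 208.]

[... 341 characters left out ...]
7 -0.053  0.001] [288. 201.]
side hinge_mid 0.85 [ 0.635 -0.05   0.084] [288. 184.]
side pin_grip 0.69 [0.608 0.07  0.124] [270. 154.]
side pin_grip 0.46 [ 0.635 -0.05   0.08 ] [288. 185.]
side flap 0.98 [ 0.431 -0.34  -0.001] [255. 284.]
side flap 0.61 [ 0.34  -0.189  0.004] [215. 251.]
side flap 0.58 [ 0.313 -0.475 -0.   ] [229. 334.]
side flap_bore 0.87 [ 0.237 -0.436  0.011] [199. 327.]
side flap_bore 0.78 [ 0.512 -0.361  0.012] [282. 281.]
side flap_bore 0.76 [ 0.426 -0.185  0.01 ] [240. 242.]
side slat 0.71 [0.439 0.289 0.002] [212. 148.]
side bottle 0.56 [ 0.684 -0.304 -0.001] [327. 254.]
side bottle 0.19 [ 0.433 -0.341 -0.001] [256. 284.]
side cup 0.88 [0.713 0.313 0.003] [277. 130.]
```

View pics/scene0.png

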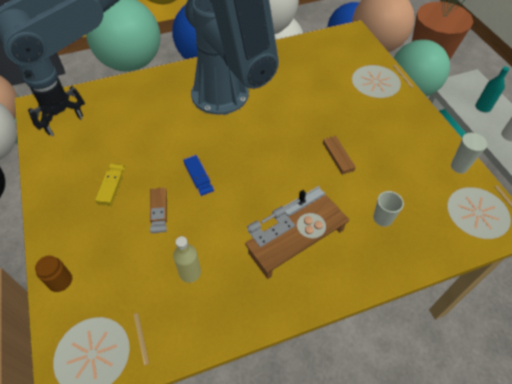

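View pics/side0.png

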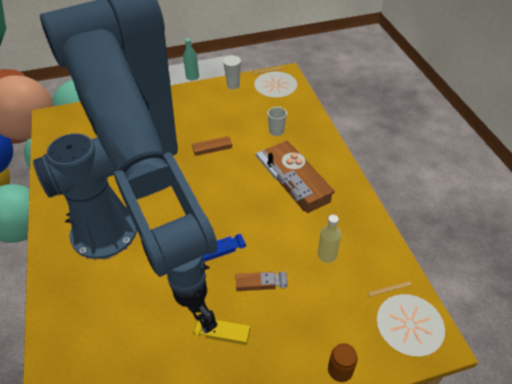

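Three flap look-alikes in the scene view: yellow at (110,185), blue at (197,174) and brown with steel at (158,210). There is also the plain slat at (339,155). The brown one with the knuckle is the flap, about (0.432, -0.340), yaw about -12°. The riser is at (0.637, -0.050), yaw about 13°, with its black grip at pixel (302,196). I'll check the choice in a crop.

```bash
cat >> h.py <<'E'
def plan(pos,yaw=None):
    """rotation about tool x (deg) first, then shift in the rotated tool axes; yaw = world angle of tool y, deg"""
    M=T(ctrl.get_obs());Rm=M[:3,:3];a=0
    y0=np.degrees(np.arctan2(Rm[1,1],Rm[0,1]))
    if yaw is not None:
        a=-((yaw-y0+180)%360-180);Rm=Rm@R.from_rotvec([np.radians(a),0,0]).as_matrix()
    # levelling: tool-frame rotation that makes x point down
    d=M[:3,:3].T@np.array([0,0,-1]);lev=np.degrees(np.cross([1,0,0],d))
    print("turn_x",round(a,2),"level",np.round(lev,2),"shift",np.round(Rm.T@(np.array(pos)-M[:3,3]),4))
E
python3 - <<'E'
from h import *
print(np.round(ctrl.camera_params("wrist")["hand_eye"],3),ctrl.camera_params("wrist")["mtx"])
a=cv2.imread("pics/side0.png")[225:350,190:340];b=cv2.imread("pics/scene0.png")[150:245,90:240]
cv2.imwrite("pics/c.png",np.vstack([cv2.resize(a,None,fx=3,fy=3),cv2.resize(b,(450,225))]))
plan([0.60,0.0,0.28],-77)
E
```

```text
[[-0.001 -0.278  0.961 -0.142]
 [ 1.    -0.     0.001  0.   ]
 [ 0.     0.961  0.278 -0.069]
 [ 0.     0.     0.     1.   ]] [[287.592935     0.         259.60870467]
 [  0.         287.592935   192.96727181]
 [  0.           0.           1.        ]]
turn_x 11.17 level [ 0.  0. -0.] shift [-0.0487 -0.4292 -0.4732]
```

View pics/c.png

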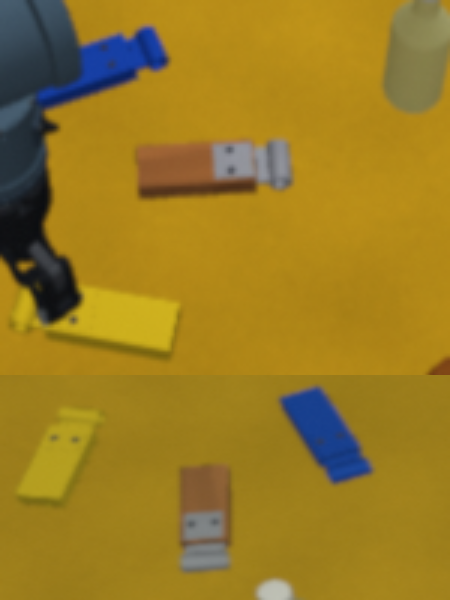

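The crop confirms it: the brown board with the steel knuckle is the flap (crop about 200,168), and the blue and yellow ones are decoys. Now to a point above the hinge, with the jaws shut.

>>> carry_out(motion=[5.6,0,0,-0.02,-0.02,-0.02,1,5.6,0,0,-0.03,-0.03,-0.03,1,0,0,0,0,-0.033,-0.037,1,0,0,0,0,-0.033,-0.037,1,0,0,0,0,-0.033,-0.037,1,0,0,0,0,-0.033,-0.037,1,0,0,0,0,-0.033,-0.037,1,0,0,0,0,-0.033,-0.037,1,0,0,0,0,-0.033,-0.037,1,0,0,0,0,-0.033,-0.037,1])

```text
time_s: 1.9
eef_pos: [0.4987, -0.1371, 0.2848]
eef_rot: [0.074, 0.705, 0.071, -0.702]
wrist_force: [1.4, -1.4, 0.1]
opening: 0.002
```

Run:
```python
from h import *
plan([0.60,0.0,0.28],-77)
```

```text
turn_x -1.23 level [ 0.   -0.24 -0.3 ] shift [ 0.0047 -0.1108 -0.1295]
```

>>> carry_out(motion=[-1.2,0,0,0,-0.03,-0.035,1,0,0,0,0,-0.033,-0.04,1,0,0,0,0,-0.03,-0.035,1,0,0,0,0,-0.015,-0.02,1,0,0,0,0,0,0,1])

```text
time_s: 2.4
eef_pos: [0.605, 0.0059, 0.2852]
eef_rot: [0.084, 0.705, 0.081, -0.7]
wrist_force: [0.0, -0.6, 0.2]
opening: -0.0
```

```bash
cat > look.py <<'E'
from h import *
def look(n,things,save=None,k=1):
    """wrist landmarks in world, mean of k looks"""
    A={t:[] for t in things}
    for i in range(k):
        P=campose(n);im=ctrl.camera(n)
        if save and i==0: cv2.imwrite(save,im)
        for t in things:
            for d in ctrl.landmark_of(n,t)[:2]:
                X=w(P,d["point"]);A[t].append(X);print(n,t,round(d["conf"],2),np.round(X,4),np.round(proj(n,P,X)))
    return A
E
python3 - <<'E'
from look import *
look("wrist",["hinge_mid","pin_grip","riser"],"pics/w1.png",2)
look("scene",["hinge_mid","pin_grip","riser"])
look("side",["hinge_mid","pin_grip","riser"])
plan([0.6,0,0.28],-77)
E
```

```text
wrist hinge_mid 0.83 [ 0.6318 -0.0527  0.0876] [311. 161.]
wrist pin_grip 0.83 [0.6097 0.0662 0.1242] [204. 161.]
wrist riser 0.67 [ 0.6369 -0.0535  0.002 ] [302. 148.]
wrist riser 0.3 [0.4372 0.2902 0.0021] [ 58. 221.]
wrist hinge_mid 0.65 [ 0.6365 -0.0516  0.0878] [309. 154.]
wrist pin_grip 0.55 [0.6067 0.0677 0.1237] [199. 161.]
wrist riser 0.71 [ 6.40e-01 -5.17e-02 -1.00e-04] [299. 143.]
wrist riser 0.66 [ 6.810e-01 -3.086e-01 -2.000e-04] [471. 156.]
scene hinge_mid 0.69 [ 0.6375 -0.049   0.0803] [267. 219.]
scene pin_grip 0.76 [0.6085 0.0703 0.1195] [302. 192.]
scene riser 0.56 [ 0.6388 -0.0525 -0.0046] [265. 234.]
side hinge_mid 0.9 [ 0.6324 -0.0498  0.0811] [287. 185.]
side hinge_mid 0.16 [ 6.339e-01 -5.340e-02  5.000e-04] [287. 201.]
side pin_grip 0.58 [0.6068 0.068  0.1251] [270. 154.]
side riser 0.77 [ 0.6348 -0.0534  0.0045] [288. 200.]
side riser 0.54 [ 0.6872 -0.3005 -0.0023] [328. 254.]
turn_x 0.21 level [ 0.   -0.38 -0.36] shift [0.0056 0.0019 0.0043]
```

View pics/w1.png

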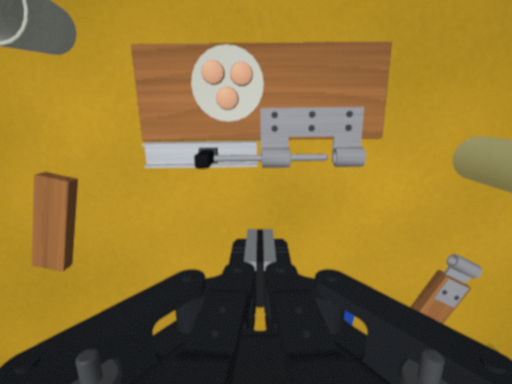

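The wrist view shows the grip at (205,158), the pin across the gap to column 327, and knuckles at (277,157) and (349,157). The riser yaw of about 13° holds. Next I go down on the near side of the grip, between it and the knuckle.

Run:
```python
from h import *
plan([0.6164,0.0313,0.10],-77)
```

```text
turn_x 0.21 level [ 0.   -0.38 -0.36] shift [ 0.1856 -0.0261 -0.0176]
```

>>> carry_out(motion=[0.2,-0.4,-0.4,0.03,-0.026,-0.018,1,0,0,0,0.05,0,0,1,0,0,0,0.05,0,0,1,0,0,0,0.04,0,0,1,0,0,0,0.016,0,0,1,0,0,0,0,0,0,1])

```text
time_s: 3.8
eef_pos: [0.6191, 0.0332, 0.0965]
eef_rot: [0.081, 0.705, 0.08, -0.7]
wrist_force: [-0.5, -0.1, -0.1]
opening: -0.002
```

Run:
```python
from h import *
plan([0.6164,0.0313,0.10],-77)
im=ctrl.camera("wrist");cv2.imwrite("pics/w2.png",im)
```

```text
turn_x 0.02 level [ 0.   -0.38 -0.12] shift [-0.0036  0.0012  0.003 ]
```

View pics/w2.png

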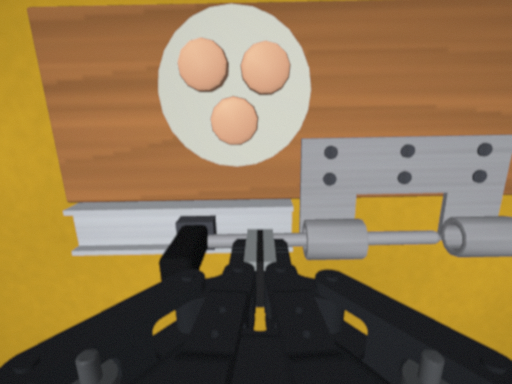

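The finger stands at (260,245), clear of the grip at (195,240) and the knuckle at (335,240). I start the push along tool -y.

>>> carry_out(motion=[-0.5,-0.3,0,0,-0.012,0.002,1,-0.5,0,0,0,-0.012,0.002,1,0,0,0,0,-0.012,0,1,0,0,0,0,-0.012,0,1,0,0,0,0,-0.012,0,1])

```text
time_s: 4.35
eef_pos: [0.6041, 0.0926, 0.1036]
eef_rot: [0.089, 0.706, 0.084, -0.698]
wrist_force: [1.2, -2.6, -1.0]
opening: 0.004
```

```bash
cat > g.py <<'E'
from look import *
o=ctrl.get_obs();plan([0.6,0,.1],-76);print(np.round(o["eef_pos"],4),np.round(o["wrist_force"],1))
h=np.array([0.6355,-0.0515]);a=np.radians(14);d=o["eef_pos"][:2]-h
print("riser xy of tcp",np.round([d@[np.cos(a),np.sin(a)],d@[-np.sin(a),np.cos(a)]],4))
for n in ["wrist","scene","side"]: look(n,["pin_grip"])
E
python3 g.py
```

```text
turn_x 0.04 level [ 0.   -0.63 -0.46] shift [0.004  0.0888 0.0264]
[0.6041 0.0926 0.1036] [ 1.2 -2.6 -1. ]
riser xy of tcp [0.0043 0.1474]
wrist pin_grip 0.72 [0.5933 0.1101 0.1217] [219. 271.]
scene pin_grip 0.49 [0.5968 0.1168 0.1209] [315. 184.]
side pin_grip 0.49 [0.5987 0.1161 0.1252] [264. 146.]
```

Contact at about 2.6 N and the grip is moving. I continue in smaller steps up to the stop.

>>> carry_out(motion=[0,-0.4,-0.3,0.002,-0.01,0.002,1,0,0,0,0.001,-0.01,0.001,1,0,0,0,0,-0.006,0,1,0,0,0,0,-0.005,0,1])

```text
time_s: 5.05
eef_pos: [0.6004, 0.1013, 0.1016]
eef_rot: [0.097, 0.705, 0.073, -0.698]
wrist_force: [1.9, -16.2, -0.2]
opening: 0.001
```

```bash
python3 g.py
```

```text
turn_x -0.21 level [ 0.   -0.33 -2.03] shift [0.0049 0.0981 0.0249]
[0.6004 0.1013 0.1016] [  1.9 -16.2  -0.2]
riser xy of tcp [0.0029 0.1568]
wrist pin_grip 0.62 [0.594  0.1202 0.123 ] [218. 267.]
scene pin_grip 0.67 [0.5973 0.1227 0.1179] [317. 184.]
side pin_grip 0.51 [0.5977 0.1224 0.1262] [263. 144.]
```

The force climbed to 16 N after about 53 mm of travel. That fits the tip's start position (p about 0.031) and the 0.085 stop. I back off, lift and check.

>>> carry_out(motion=[0,0,0,0,0.01,0,1,0,0,-1.5,-0.03,0.015,0,1,0,0,0,-0.05,0.02,0.005,1,0,0,0,-0.04,0.03,0.005,-1,0,0,0,0,0.03,0.005,-1,0,0,0,0,0,0,-1])

```text
time_s: 5.95
eef_pos: [0.6079, -0.0057, 0.2243]
eef_rot: [-0.086, -0.702, -0.083, 0.702]
wrist_force: [0.6, 0.5, -0.7]
opening: 0.51
```

Run:
```python
from look import *
look("wrist",["hinge_mid","pin_grip"],"pics/w3.png",3)
plan([0.4,-.33,.25],-102)
```

```text
wrist pin_grip 0.59 [0.598  0.1184 0.1211] [117. 169.]
wrist pin_grip 0.69 [0.5929 0.1203 0.1236] [117. 175.]
wrist pin_grip 0.79 [0.5943 0.1174 0.1199] [123. 173.]
turn_x 26.01 level [ 0.    0.2  -0.14] shift [-0.0257  0.3643  0.1343]
```

View pics/w3.png

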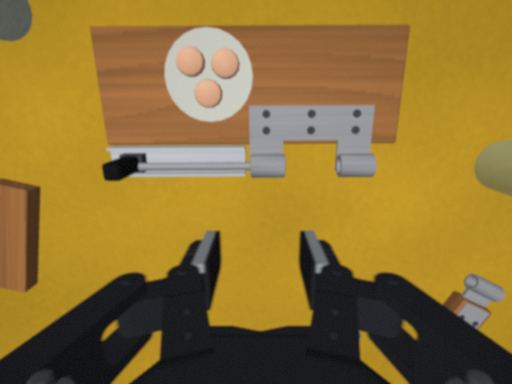

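The gap between the knuckles (285 to 337, row 165) is clear, and the grip at (123,165) is at the left end of the track. Now the hinge pose from these pixels.

```bash
cat >> h.py <<'E'
def bp(n,P,uv,z):
    K=np.array(ctrl.camera_params(n)["mtx"]);P=np.array(P)
    r=P[:3,:3]@np.linalg.inv(K)@np.r_[uv,1];c=P[:3,3];return c+r*(z-c[2])/r[2]
E
python3 - <<'E'
from h import *
P=campose("wrist");f=lambda u,z:bp("wrist",P,u,z)
im=cv2.imread("pics/w3.png")[90:200,80:420];cv2.imwrite("pics/w3c.png",cv2.resize(im,(800,259),interpolation=cv2.INTER_CUBIC))
for a,b,z in [((91,27),(409,25),.066),((110,178),(246,177),.074),((268,166),(357,165),.085)]:
    A,B=f(a,z),f(b,z);d=A-B;print(np.round(A,4),np.round(B,4),"yaw",np.degrees(np.arctan2(-d[0],d[1])))
E
```

```text
[0.7078 0.1832 0.066 ] [ 0.7808 -0.1017  0.066 ] yaw 14.369825739139985
[0.5709 0.1481 0.074 ] [0.6059 0.0117 0.074 ] yaw 14.395609824243792
[ 0.6246 -0.0067  0.085 ] [ 0.6468 -0.0916  0.085 ] yaw 14.623551872754245
```

View pics/w3c.png

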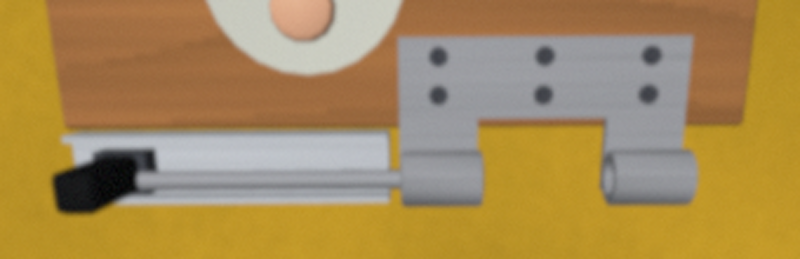

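>>> carry_out(motion=[8,0,0,-0.02,0.04,0.01,-1,8,0,0,-0.01,0.04,0.01,-1,8,0,0,0,0.04,0.01,-1,2,0,0,0,0.045,0.01,-1,0,0,0,0,0.045,0.01,-1,0,0,0,0,0.045,0.01,-1,0,0,0,0,0.045,0.01,-1,0,0,0,0,0,0,-1])

```text
time_s: 7.2
eef_pos: [0.5103, -0.2953, 0.2521]
eef_rot: [0.076, -0.701, 0.078, 0.705]
wrist_force: [0.4, 0.2, -1.1]
opening: 1.003
```

Run:
```python
from look import *
plan([0.4,-.33,.25],-102)
```

```text
turn_x -0.44 level [ 0.    0.28 -0.19] shift [0.0028 0.0569 0.1007]
```

The riser yaw is 14.4° and hinge_mid is about (0.6355, -0.050). Now over the flap.

>>> carry_out(motion=[0,0,0,0,0.025,0.04,-1,0,0,0,0.0,0.025,0.04,-1,0,0,0,0,0.005,0.02,-1,0,0,0,0,0,0,-1])

```text
time_s: 7.6
eef_pos: [0.3996, -0.3262, 0.2509]
eef_rot: [0.076, -0.701, 0.076, 0.705]
wrist_force: [0.1, 0.9, 0.4]
opening: 1.002
```

Run:
```python
from look import *
A=look("wrist",["flap","flap_bore"],"pics/w4.png",4)
plan([0.43,-.33,.1],-102)
im=cv2.imread("pics/w4.png");cv2.imwrite("pics/w4.png",im[:320])
np.save("P4.npy",campose("wrist"))
```

```text
wrist flap 0.89 [ 0.4274 -0.3416 -0.0016] [266. 139.]
wrist flap 0.77 [ 3.109e-01 -4.754e-01 -2.000e-04] [374. 199.]
wrist flap_bore 0.94 [ 0.2339 -0.4406  0.0088] [358. 254.]
wrist flap_bore 0.89 [ 0.5166 -0.3581  0.0127] [264.  65.]
wrist flap 0.8 [ 0.3418 -0.1924 -0.0021] [179. 220.]
wrist flap 0.79 [ 0.4242 -0.3394 -0.0011] [265. 144.]
wrist flap_bore 0.97 [ 0.5148 -0.3603  0.0117] [266.  69.]
wrist flap_bore 0.75 [ 0.4276 -0.1787  0.009 ] [149. 167.]
wrist flap 0.88 [ 0.3417 -0.1927 -0.0017] [179. 220.]
wrist flap 0.7 [ 0.4273 -0.338  -0.0026] [263. 142.]
wrist flap_bore 0.89 [ 0.5131 -0.3595  0.0118] [266.  70.]
wrist flap_bore 0.73 [ 0.4268 -0.1779  0.0101] [148. 168.]
wrist flap 0.96 [ 0.3411 -0.1928  0.0025] [178. 221.]
wrist flap 0.88 [ 0.3077 -0.476   0.0008] [375. 203.]
wrist flap_bore 0.75 [ 0.4301 -0.1802  0.0098] [149. 165.]
wrist flap_bore 0.71 [ 0.233  -0.4402  0.0092] [358. 256.]
turn_x -0.24 level [ 0.    0.32 -0.05] shift [ 0.1507 -0.0027 -0.0296]
```

View pics/w4.png

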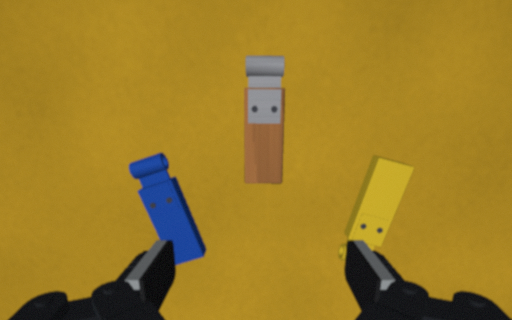

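The brown flap's board runs from row 88 to row 183, its centreline from (265,88) to (263.5,183), with the knuckle at (265,66).

Run:
```python
from h import *
P=np.load("P4.npy");f=lambda u,z:bp("wrist",P,u,z)
im=cv2.imread("pics/w4.png");hsv=cv2.cvtColor(im,cv2.COLOR_BGR2HSV)
for z,c in [(.024,(245,88)),(.024,(285,88)),(.024,(244,183)),(.024,(282.5,183)),(.012,(265,66))]: print(np.round(f(c,z),4))
A=(f((245,88),.024)+f((285,88),.024))/2;B=(f((244,183),.024)+f((282.5,183),.024))/2
d=A-B;print("yaw",np.degrees(np.arctan2(d[1],d[0])),"len",np.linalg.norm(d),"centre",(A+B)/2)
for n in (16,): 
  c=(A+B)/2; yaw=np.degrees(np.arctan2(d[1],d[0])); u=d/np.linalg.norm(d)
  plan([*(c+u*.004)[:2],.03],yaw-90)
```

```text
[ 0.4966 -0.3302  0.024 ]
[ 0.4864 -0.3774  0.024 ]
[ 0.3816 -0.3022  0.024 ]
[ 0.3708 -0.3519  0.024 ]
[ 0.517  -0.3594  0.012 ]
yaw -13.060623008722038 len 0.11834710161689277 centre [ 0.43386923 -0.34042829  0.024     ]
turn_x 0.82 level [ 0.    0.32 -0.05] shift [ 0.2207  0.006  -0.0401]
```

>>> carry_out(motion=[0.8,0.3,0,0.03,0.006,-0.04,-1,0,0,0,0.05,0,0,-1,0,0,0,0.05,0,0,-1,0,0,0,0.03,0,0,-1,0,0,0,0,0,0,-1])

```text
time_s: 8.7
eef_pos: [0.4429, -0.3444, 0.09]
eef_rot: [-0.078, 0.705, -0.083, -0.7]
wrist_force: [-0.4, -0.4, -0.5]
opening: 0.998
```

Run:
```python
from look import *
plan([0.436,-.3413,.001],-103)
A=look("wrist",["flap_bore","flap"],"pics/w5.png")
```

```text
turn_x -0.08 level [ 0.   -0.45 -0.41] shift [ 0.089  -0.0021  0.0081]
wrist flap_bore 0.92 [ 0.5143 -0.3611  0.0114] [258. 106.]
wrist flap_bore 0.8 [ 0.2364 -0.4392  0.0122] [401. 377.]
wrist flap 0.82 [ 0.3103 -0.4743 -0.0016] [423. 297.]
wrist flap 0.65 [ 0.4237 -0.3364 -0.0009] [254. 219.]
```

View pics/w5.png

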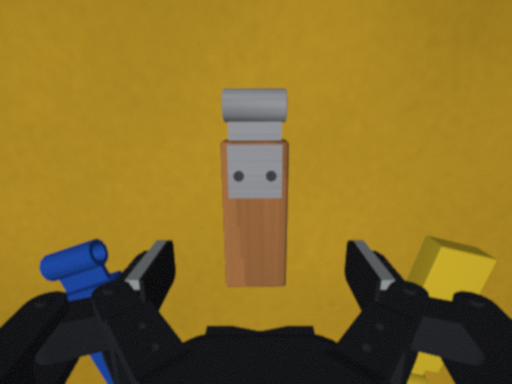

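The flap is centred between the jaws (centreline at column 254.5), with no decoy in reach. I descend and grip.

>>> carry_out(motion=[0,-0.4,-0.4,0.02,-0.002,0.008,-1,0,0,0,0.03,0,0,-1,0,0,0,0.025,0,0,-1,0,0,0,0.008,0,0,-1,0,0,0,0,0,0,-1])

```text
time_s: 9.35
eef_pos: [0.4476, -0.355, 0.0263]
eef_rot: [-0.071, 0.712, -0.09, -0.693]
wrist_force: [0.2, 0.2, 0.1]
opening: 0.996
```

Run:
```python
from look import *
plan([0.436,-.3413,.001],-103)
```

```text
turn_x -0.08 level [ 0.   -1.76 -1.29] shift [ 0.0246 -0.0113  0.0151]
```

>>> carry_out(motion=[0,-1.7,-1.3,0.005,-0.011,0.014,-1,0,0,0,0,0,0,-1])

```text
time_s: 9.55
eef_pos: [0.4374, -0.3421, 0.0239]
eef_rot: [-0.08, 0.703, -0.081, -0.702]
wrist_force: [-0.0, -0.0, -0.9]
opening: 1.004
```

Run:
```python
from look import *
plan([0.436,-.3413,.001],-103)
```

```text
turn_x -0.06 level [ 0.   -0.15 -0.06] shift [ 0.0229 -0.0005  0.0016]
```

>>> carry_out(motion=[0,-0.2,-0.1,0.012,0,0.001,-1,0,0,0,0.01,0,0,-1,0,0,0,0,0,0,-1])

```text
time_s: 9.85
eef_pos: [0.4376, -0.3432, 0.0028]
eef_rot: [-0.079, 0.703, -0.081, -0.702]
wrist_force: [-0.1, 0.5, 0.0]
opening: 1.001
```

Run:
```python
from look import *
plan([0.436,-.3413,.001],-103)
```

```text
turn_x -0.04 level [ 0.   -0.14 -0.12] shift [ 0.0018 -0.0015  0.002 ]
```

Good (the level error is small). Closing.

>>> carry_out(motion=[0,-0.1,-0.1,0,-0.0015,0,1,0,0,0,0,0,0,1,0,0,0,0,0,0,1,0,0,0,0,0,0,1,0,0,0,0,0,0,1,0,0,0,0,0,0,1])

```text
time_s: 10.45
eef_pos: [0.4379, -0.3414, 0.0025]
eef_rot: [0.08, -0.702, 0.08, 0.703]
wrist_force: [-0.4, -0.5, -0.3]
opening: 0.571
```

>>> carry_out(motion=[0,0,0,-0.02,0,0,1,0,0,0,-0.04,0,0,1,0,0,0,-0.05,0,0,1,0,0,0,-0.05,0,0,1,0,0,0,0,0,0,1])

```text
time_s: 10.95
eef_pos: [0.4361, -0.3397, 0.1648]
eef_rot: [0.083, -0.7, 0.078, 0.705]
wrist_force: [1.5, -1.1, -0.9]
opening: 0.571
```

Run:
```python
from look import *
cv2.imwrite("pics/w6.png",ctrl.camera("wrist"))
look("wrist",["flap_bore"],None,2)
plan([0.55,-.10,.2],-75.6)
o=ctrl.get_obs();print(o["wrist_force"],o["opening"],np.round(T(o),4))
```

```text
wrist flap_bore 0.66 [ 0.5118 -0.3587  0.1664] [264.  87.]
wrist flap_bore 0.77 [ 0.4263 -0.1769  0.0117] [118. 216.]
wrist flap_bore 0.59 [ 0.5118 -0.3574  0.1629] [265.  81.]
turn_x -27.48 level [-0.    1.17  0.91] shift [-0.0422 -0.1991 -0.1723]
[ 0.35229812  0.2465393  -2.9273065 ] 0.5736009491659093 [[-0.0163 -0.2263 -0.9739  0.4319]
 [ 0.02   -0.9739  0.226  -0.3348]
 [-0.9997 -0.0158  0.0204  0.155 ]
 [ 0.      0.      0.      1.    ]]
```

View pics/w6.png

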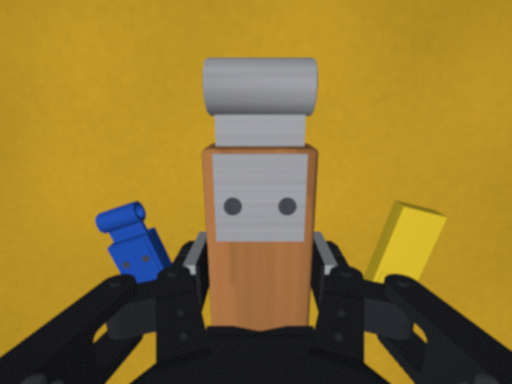

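The flap is held, with the knuckle centre at (260,87). That matches a bore at tool (-0.0095, 0, -0.079), so the flap did not slip or pitch. I turn and carry it to a point in front of the gap.

>>> carry_out(motion=[-7,1.2,0.9,0,-0.02,-0.01,1,-7,0,0,0,-0.02,-0.01,1,-7,0,0,0,-0.03,-0.01,1,-6,0,0,0,-0.03,-0.01,1,0,0,0,0,-0.03,-0.01,1])

```text
time_s: 11.7
eef_pos: [0.4712, -0.2022, 0.1448]
eef_rot: [-0.086, -0.698, -0.095, 0.705]
wrist_force: [0.6, 0.3, -1.6]
opening: 0.571
```

Run:
```python
from look import *
plan([0.491,-.087,.12],-75.6)
```

```text
turn_x 0.23 level [-0.    0.44  0.79] shift [ 0.0259 -0.1063 -0.0481]
```

>>> carry_out(motion=[0,0.4,0.8,0,-0.035,-0.01,1,0,0,0,0,-0.035,-0.01,1,0,0,0,0,-0.025,-0.01,1,0,0,0,0,0,0,1,0,0,0,0,0,0,1])

```text
time_s: 12.2
eef_pos: [0.4696, -0.0921, 0.1351]
eef_rot: [-0.088, -0.695, -0.096, 0.707]
wrist_force: [-0.6, -0.2, -2.2]
opening: 0.572
```

Run:
```python
from look import *
plan([0.491,-.087,.12],-75.6);A=look("wrist",["hinge_mid"],"pics/w7.png",3)
plan([0.491,-.087,.12],-75.6)
im=cv2.imread("pics/w7.png")[:200];cv2.imwrite("pics/w7c.png",cv2.resize(im,(800,312),interpolation=cv2.INTER_CUBIC))
np.save("P7.npy",campose("wrist"))
```

```text
turn_x 0.49 level [-0.    0.85  0.77] shift [ 0.0147  0.0006 -0.0222]
turn_x 0.31 level [-0.    0.71  0.68] shift [ 0.0162 -0.0014 -0.0217]
```

View pics/w7c.png

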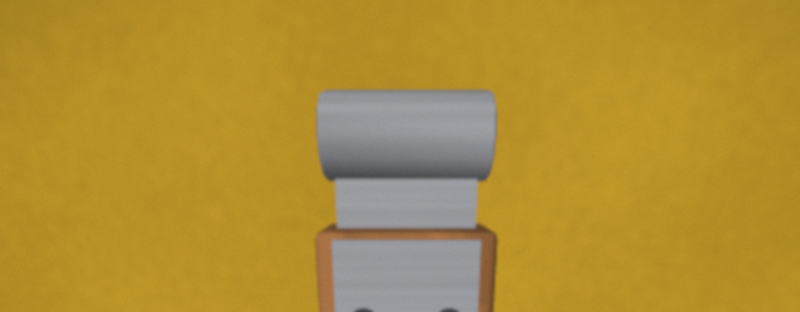

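I've used 11 views, so I keep the last one for the fit. The wrist picture showed no riser yet; I move up to 35 mm short of the hinge, still above it.

>>> carry_out(motion=[0.3,0.8,0.7,0,-0.001,-0.03,1,0,0.2,0,0,0,-0.027,1,0,0.3,0.2,0,0,0,1])

```text
time_s: 12.8
eef_pos: [0.5274, -0.0811, 0.1366]
eef_rot: [0.088, 0.706, 0.085, -0.697]
wrist_force: [0.4, -0.1, -2.5]
opening: 0.57
```

Run:
```python
from look import *
plan([0.5251,-.0783,.135],-75.6);
A=look("wrist",["hinge_mid","flap_bore"],"pics/w8.png",5)
plan([0.5251,-.0783,.135],-75.6)
for n in ("scene","side"): look(n,["hinge_mid","flap_bore"],None,2)
P=campose("wrist");np.save("P8.npy",P);print("TCP",ctrl.get_obs()["eef_pos"])
for y in (-61,-27,27,61):
    a=np.radians(14.4);X=np.array([.6355-np.sin(a)*y/1e3,-.05+np.cos(a)*y/1e3,.082]);print(y,proj("wrist",P,X))
```

```text
turn_x -0.29 level [ 0.   -0.68 -0.32] shift [ 0.0016 -0.0033  0.0015]
wrist flap_bore 0.95 [ 0.6038 -0.0654  0.1479] [267.  89.]
wrist flap_bore 0.45 [ 0.4257 -0.1777  0.0118] [323. 297.]
wrist hinge_mid 0.57 [ 0.6352 -0.0542  0.0834] [261.  34.]
wrist flap_bore 0.81 [ 0.6013 -0.0615  0.1467] [259.  85.]
wrist hinge_mid 0.77 [ 0.6364 -0.0521  0.0838] [258.  31.]
wrist flap_bore 0.57 [ 0.5991 -0.0613  0.1459] [258.  91.]
wrist hinge_mid 0.61 [ 0.6323 -0.0513  0.0849] [255.  38.]
wrist flap_bore 0.85 [ 0.5998 -0.0626  0.1461] [261.  91.]
wrist flap_bore 0.54 [ 0.4275 -0.1768  0.0089] [323. 291.]
wrist hinge_mid 0.63 [ 0.6349 -0.0544  0.0842] [261.  36.]
wrist flap_bore 0.83 [ 0.6009 -0.064   0.1474] [265.  89.]
wrist flap_bore 0.52 [ 0.4291 -0.1796  0.0117] [327. 292.]
turn_x -0.27 level [ 0.   -0.54 -0.24] shift [ 0.0011 -0.002  -0.0009]
scene hinge_mid 0.9 [ 0.6362 -0.0503  0.0808] [267. 218.]
scene flap_bore 0.88 [ 0.4299 -0.1797  0.0097] [206. 190.]
scene flap_bore 0.73 [ 0.6052 -0.0572  0.1471] [261. 198.]
scene hinge_mid 0.8 [ 0.6369 -0.0493  0.0823] [267. 218.]
scene flap_bore 0.96 [ 0.2399 -0.4375  0.0097] [116. 168.]
scene flap_bore 0.77 [ 0.6022 -0.0582  0.1467] [260. 197.]
side hinge_mid 0.72 [ 0.6348 -0.0505  0.0833] [288. 185.]
side flap_bore 0.92 [ 0.5991 -0.062   0.1456] [280. 177.]
side flap_bore 0.82 [ 0.2381 -0.4367  0.0097] [200. 327.]
side hinge_mid 0.83 [ 0.6358 -0.0519  0.0805] [289. 185.]
side flap_bore 0.93 [ 0.2341 -0.4331  0.009 ] [198. 326.]
side flap_bore 0.88 [ 0.4272 -0.1851  0.0084] [241. 243.]
TCP [ 0.52477357 -0.08045808  0.13605208]
-61 [353.44763429  33.76451339]
-27 [298.35451666  33.98991699]
27 [210.71104922  34.3484945 ]
61 [155.43811588  34.57463378]
```

Run:
```python
from h import *
im=cv2.imread("pics/w8.png");s=cv2.cvtColor(cv2.GaussianBlur(im,(3,3),0),cv2.COLOR_BGR2HSV)[:,:,1].astype(int)
for r in (22,28,34,40): 
    m=(s[r]<90).astype(int);e=np.flatnonzero(np.diff(m));print(r,e)
for r in (70,80,90):
    m=(s[r]<90).astype(int);print("flapk",r,np.flatnonzero(np.diff(m)))
for c in (175,190,320,340): print(c,np.flatnonzero(np.diff((s[:120,c]<90).astype(int))))
```

```text
22 [216 298 361]
28 [216 298 361]
34 [216 298 361]
40 [215 299 360]
flapk 70 [202 317]
flapk 80 [202 317]
flapk 90 [202 316]
175 [60]
190 [60]
320 [60]
340 [60]
```

Run:
```python
from h import *
P=np.load("P8.npy");im=cv2.imread("pics/w8.png");s=cv2.cvtColor(cv2.GaussianBlur(im,(3,3),0),cv2.COLOR_BGR2HSV)[:,:,1].astype(int)
a=np.radians(14.4);ex=np.array([np.cos(a),np.sin(a),0]);ey=np.array([-np.sin(a),np.cos(a),0]);ez=np.array([0,0,1.])
th=np.linspace(0,2*np.pi,360)
def sil(c,ex,ez,r=.012):
    v=[proj("wrist",P,c+r*(np.cos(t)*ex+np.sin(t)*ez))[1] for t in th];return round(min(v),1),round(max(v),1)
h=np.array([.6355,-.051,.082])
for y in (-.044,.044): print("fixed",y,sil(h+ey*y,ex,ez),proj("wrist",P,h+ey*y))
M=P@np.linalg.inv(np.array(ctrl.camera_params("wrist")["hand_eye"]))
b=(M@[-.0095,0,-.079,1])[:3];print("bore",b,"flap",sil(b,M[:3,2],M[:3,0]))
g=cv2.cvtColor(im,cv2.COLOR_BGR2GRAY)
for c in (240,260,280): print(c,np.round(g[45:135:3,c]),s[45:60:2,c])
for c in (185,325): print(c,s[50:70,c])
print("level of neck; board front edge rows",)
```

```text
fixed -0.044 (np.float64(11.3), np.float64(55.9)) [327.45557969  34.3189603 ]
fixed 0.044 (np.float64(11.9), np.float64(56.5)) [184.68805805  34.90379837]
bore [ 0.601285   -0.06115805  0.14628734] flap (np.float64(56.5), np.float64(115.7))
240 [141 140 143 144 136 142 148 154 157 155 151 151 153 148 143 137 130 127
 119 112 104  93  78 105 156 155 154 157 154 156] [203 203 203 202 203 196 118   4]
260 [145 143 145 145 138 142 147 154 157 155 152 153 156 151 145 141 134 128
 123 116 104  95  84 106 157 155 154 156 154 155] [203 205 203 202 204 196 120   7]
280 [144 143 144 145 136 143 147 154 157 154 152 156 155 155 147 141 134 131
 125 119 107  95  83 108 158 151 156 154 153 156] [202 203 202 203 203 198 120   7]
185 [ 11  10  10  10  11  11   9   9  10   7  69 135 176 195 201 203 203 203
 203 203]
325 [  9  12  12  10  11   8   9   9  10   3  53 122 168 191 201 203 203 201
 202 202]
level of neck; board front edge rows
```

```bash
cat > fit.py <<'E'
from look import *
from scipy.optimize import least_squares
import sys
for _ in range(3): ctrl.camera("wrist")
P=campose("wrist");M=T(ctrl.get_obs());im=ctrl.camera("wrist");P2=campose("wrist");print("drift",np.round(P2[:3,3]-P[:3,3],4))
cv2.imwrite(sys.argv[1],im)
s=cv2.cvtColor(cv2.GaussianBlur(im,(3,3),0),cv2.COLOR_BGR2HSV)[:,:,1].astype(int)
a=np.radians(14.4);ex=np.array([np.cos(a),np.sin(a),0]);ey=np.array([-np.sin(a),np.cos(a),0]);ez=np.array([0,0,1.])
th=np.linspace(0,2*np.pi,120)
def ring(c): return np.array([proj("wrist",P,c+.012*(np.cos(t)*ex+np.sin(t)*ez)) for t in th])
def pred(d):
    h=np.array([.6355,-.051,.082])+d[0]*ex+d[1]*ey
    r=lambda y:ring(h+ey*y)
    return np.array([r(.027)[:,0].max(),r(-.027)[:,0].min(),r(-.061)[:,0].max(),r(.044)[:,1].max(),r(-.044)[:,1].max()])
def edges(v): return np.flatnonzero(np.diff((v<100).astype(int)))+.5
p=pred([0,0]);print("pred",np.round(p,1))
r=int(min(max((p[3]-18),5),180));print("row",r,edges(s[r]))
for c in (185,325): print("col",c,edges(s[:150,c]))
e=edges(s[r]);near=lambda L,x:L[np.argmin(abs(L-x))]
obs=np.array([near(e,p[0]),near(e,p[1]),near(e,p[2]),near(edges(s[:150,185]),p[3]),near(edges(s[:150,325]),p[4])])
q=least_squares(lambda d:pred(d)-obs,[0,0]);d=q.x;print("obs",obs,"hinge corr x,y riser mm",np.round(d*1e3,2),"res",np.round(q.fun,1))
b=(M@[-.0095,0,-.079,1])[:3];h=np.array([.6355,-.051,.082])+d[0]*ex+d[1]*ey
print("bore-hinge in riser axes mm",np.round(1e3*np.array([(b-h)@ex,(b-h)@ey,b[2]-.082]),1))
plan([0.5,0,.1],-75.6);print("force",np.round(ctrl.get_obs()["wrist_force"],1),ctrl.get_obs()["time_s"])
E
python3 fit.py pics/w9.png
```

```text
drift [-0. -0. -0.]
pred [215.2 297.3 362.   56.5  55.9]
row 38 [217.5 301.5 363.5]
col 185 [55.5]
col 325 [55.5]Traceback (most recent call last):
  File "fit.py", line 21, in <module>
    q=least_squares(lambda d:pred(d)-obs,[0,0]);d=q.x;print("obs",obs,"hinge corr x,y riser mm",np.round(d*1e3,2),"res",np.round(q.fun,1))
    return func(*args, **kwargs)
    result = trf(vector_fun.fun, vector_fun.jac, x0, f0, J0, lb, ub, ftol, xtol,
                 gtol, max_nfev, x_scale, loss_function, tr_solver,
                 tr_options.copy(), verbose, callback=callback_wrapped)
    return trf_no_bounds(
        fun, jac, x0, f0, J0, ftol, xtol, gtol, max_nfev, x_scale,
        loss_function, tr_solver, tr_options, verbose, callback=callback)
    f_new = fun(x_new)
    self._update_fun()
    ~~~~~~~~~~~~~~~~^^
    self.f = self.fun_wrapped(xp_copy(self.x))
             ~~~~~~~~~~~~~~~~^^^^^^^^^^^^^^^^^
    return np.atleast_1d(self.fun(x))
                         ~~~~~~~~^^^
    return self.f(x, *self.args, **self.kwargs)
           ~~~~~~^^^^^^^^^^^^^^^^^^^^^^^^^^^^^^
  File "fit.py", lin
[... 295 characters left out ...]
)[:,0].max(),r(.044)[:,1].max(),r(-.044)[:,1].max()])
                                                                                                   ~^^^^^^^
  File "fit.py", line 13, in <lambda>
    r=lambda y:ring(h+ey*y)
               ~~~~^^^^^^^^
  File "fit.py", line 10, in ring
    def ring(c): return np.array([proj("wrist",P,c+.012*(np.cos(t)*ex+np.sin(t)*ez)) for t in th])
                                  ~~~~^^^^^^^^^^^^^^^^^^^^^^^^^^^^^^^^^^^^^^^^^^^^^^
  File "h.py", line 11, in proj
    K=np.array(ctrl.camera_params(n)["mtx"]);c=np.linalg.inv(P)@np.r_[X,1];u=K@c[:3];return u[:2]/u[2]
               ~~~~~~~~~~~~~~~~~~^^^
ValueError: time passes only in moves, steps and waits
```

```bash
python3 - <<'E'
s=open("h.py").read()
s=s.replace("def T(o)","from functools import lru_cache\n@lru_cache(None)\ndef KK(n): return np.array(ctrl.camera_params(n)['mtx'])\ndef T(o)",1).replace('K=np.array(ctrl.camera_params(n)["mtx"])','K=KK(n)')
open("h.py","w").write(s)
E
python3 - <<'E'
from h import *
h=np.array([.6359,-.0525]);a=np.radians(14.4);ex=np.array([np.cos(a),np.sin(a)])
t=h-.079*ex;print(t)
plan([*(t-.035*ex),.135],-75.6)
plan([*(t-.035*ex),.0725],-75.6); plan([*t,.0725],-75.6)
E
```

```text
[ 0.55938193 -0.0721465 ]
turn_x -0.28 level [ 0.   -0.53 -0.24] shift [ 0.001   0.0005 -0.0006]
turn_x -0.28 level [ 0.   -0.53 -0.24] shift [ 0.0635  0.0003 -0.    ]
turn_x -0.28 level [ 0.   -0.53 -0.24] shift [ 0.0639  0.0003 -0.035 ]
```

Already laterally aligned. I lower to hinge height 35 mm in front, correcting tilt and yaw on the way.

>>> carry_out(motion=[-0.3,-0.5,-0.2,0.02,0,0,1,0,0,0,0.02,0,0,1,0,0,0,0.015,0,0,1,0,0,0,0,0,0,1])

```text
time_s: 14.75
eef_pos: [0.5262, -0.081, 0.0807]
eef_rot: [0.09, 0.703, 0.088, -0.7]
wrist_force: [-0.3, 0.9, -1.8]
opening: 0.573
```

```bash
cat > p.py <<'E'
from h import *
import sys
for _ in range(2): ctrl.camera("wrist")
h=np.array([.6359,-.0525]);a=np.radians(14.4);ex=np.array([np.cos(a),np.sin(a)])
plan([*(h-(.079+float(sys.argv[1]))*ex),.0725],-75.6)
o=ctrl.get_obs();print(np.round(o["wrist_force"],1),o["time_s"],o["opening"])
E
python3 p.py .035
```

```text
turn_x 0.05 level [ 0.   -0.33 -0.26] shift [ 0.0102 -0.0013  0.0021]
[ 0.8  0.1 -2.2] 14.85 0.5713401030464369
```

>>> carry_out(motion=[0,-0.3,-0.3,0.01,-0.001,-0.013,1,0,0,0,0,0,0,1])

```text
time_s: 15.05
eef_pos: [0.5419, -0.0779, 0.0751]
eef_rot: [0.089, 0.703, 0.089, -0.7]
wrist_force: [0.5, 0.3, -2.1]
opening: 0.57
```

```bash
python3 p.py .02; python3 fit.py pics/w10.png
```

```text
turn_x 0.04 level [ 0.   -0.2  -0.11] shift [ 0.0033 -0.0015  0.0011]
[ 0.6  1.2 -1.7] 15.15 0.5732599388048834
drift [-0.      0.     -0.0001]
pred [195.3 310.7 410.1  69.9  70. ]
row 51 [199.5 316.5 409.5]
col 185 [69.5]
col 325 [70.5]
obs [199.5 316.5 409.5  69.5  70.5] hinge corr x,y riser mm [-0.13 -1.26] res [-1.5 -3.2  3.8  0.7 -0.2]
bore-hinge in riser axes mm [-19.3  -1.5   3.2]
turn_x 0.02 level [ 0.   -0.18 -0.09] shift [-0.0249 -0.0858  0.0201]
force [ 0.6  0.1 -2.2] 15.35
```

The wrist pixels put the bore at -19.3, -1.5, +3.2 mm from the hinge, with the yaw fine. I correct and advance halfway.

>>> carry_out(motion=[0,-0.2,-0.1,0.0035,-0.0015,0,1,0,0,0,0,0,-0.008,1])

```text
time_s: 15.55
eef_pos: [0.5476, -0.0748, 0.072]
eef_rot: [-0.088, -0.701, -0.089, 0.702]
wrist_force: [0.5, 0.2, -1.7]
opening: 0.57
```

```bash
python3 fit.py pics/w11.png; cat >/dev/null
python3 - <<'E'
import cv2
im=cv2.imread("pics/w11.png")[:200];cv2.imwrite("pics/w11c.png",cv2.resize(im,(800,312)))
E
```

```text
drift [-0.0003  0.     -0.0002]
pred [197.3 313.  413.3  90.6  90.7]
row 72 [412.5]
col 185 [90.5]
col 325 [90.5]
obs [412.5 412.5 412.5  90.5  90.5] hinge corr x,y riser mm [ -5.53 -45.27] res [-111.1   -4.3  114.9   13.3   13.4]
bore-hinge in riser axes mm [-5.  43.6  0.3]
turn_x 0.02 level [ 0.   -0.04 -0.04] shift [-0.0276 -0.0847  0.0287]
force [-0.4  0.2 -2.6] 15.75
```

```bash
python3 p.py 0
```

```text
turn_x 0.01 level [ 0.   -0.02 -0.03] shift [-0.0001  0.     -0.0113]
[ 0.2 -0.  -2.2] 15.85 0.564493148777941
```

View pics/w11c.png

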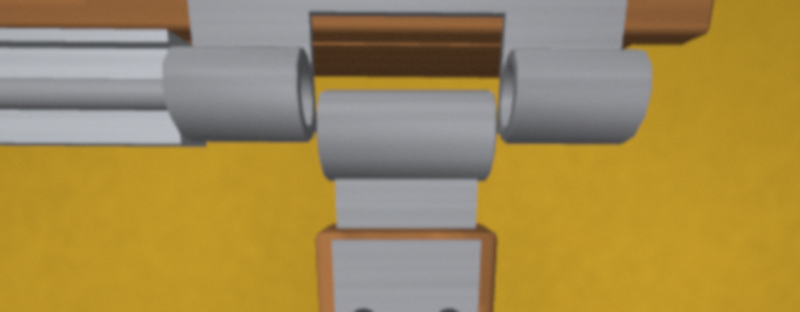

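The flap knuckle (crop 317 to 495) is centred between the fixed inner faces (about 301 and 511) and there is no contact. I advance the last 11 mm.

>>> carry_out(motion=[0,0,0,-0.0005,0,-0.006,1,0,0,0,0,0,-0.005,1])

```text
time_s: 16.05
eef_pos: [0.5592, -0.0721, 0.0728]
eef_rot: [-0.089, -0.701, -0.088, 0.702]
wrist_force: [0.6, -0.7, -1.4]
opening: 0.572
```

```bash
python3 p.py 0; python3 fit.py pics/w12.png|grep -v obs
```

```text
turn_x 0.0 level [ 0.   -0.   -0.02] shift [0.0003 0.0001 0.0001]
[ 0.2 -0.3 -2.9] 16.15 0.5739290658830195
drift [-0.0001 -0.0001  0.    ]
pred [199.5 313.2 411.4 113.8 113.8]
row 95 [316.5 318.5 411.5]
col 185 [113.5]
col 325 [113.5]
bore-hinge in riser axes mm [ 1.8 15.5 -0.1]
turn_x -0.0 level [-0.    0.06  0.01] shift [-0.0274 -0.0843  0.0387]
force [ 0.3 -0.1 -1.8] 16.35
```

Aligned by the pose, with only the flap's weight (about 2 N) on the wrist. Independent check with the other cameras and the pin.

```bash
python3 - <<'E'
from h import *
a=np.radians(14.4);Rr=np.array([[np.cos(a),np.sin(a),0],[-np.sin(a),np.cos(a),0],[0,0,1]]);h=np.array([.6359,-.0525,.082])
for n in ("scene","side","wrist"):
    B={t:[] for t in("hinge_mid","flap_bore","flap","pin_grip")}
    for i in range(4):
        P=campose(n);im=ctrl.camera(n)
        for t in B:
            for d in ctrl.landmark_of(n,t):
                x=Rr@(w(P,d["point"])-h)
                if x[2]>-.03 and abs(x[1])<.03+.2*(t=="pin_grip") and d["conf"]>.3: B[t].append(x);break
    cv2.imwrite(f"pics/f_{n}.png",im)
    for t in B:
        if B[t]: print(n,t,len(B[t]),np.round(1e3*np.mean(B[t],0),1))
im=cv2.imread("pics/w12.png");g=cv2.cvtColor(im,cv2.COLOR_BGR2GRAY)
for c in (185,260,325): print(c,g[40:125:3,c])
o=ctrl.get_obs();print(o["time_s"],np.round(o["wrist_force"],1),np.abs(o["dq"]).max())
E
python3 p.py 0
```

```text
scene hinge_mid 4 [ 3.8  2.7 -1. ]
scene flap_bore 4 [ 3.   3.9 -0.9]
scene flap 4 [-85.8   3.1 -12.6]
scene pin_grip 3 [  4.4 180.8  39.5]
side hinge_mid 4 [-1.   2.3 -0. ]
side flap_bore 4 [-4.9  0.  -2.7]
side flap 4 [-85.3   0.3 -13. ]
wrist flap_bore 4 [-1.3 -2.2 -0.4]
wrist flap 3 [-91.1   1.5 -12.2]
185 [158 157 154 153 157 141 140 144 148 154 155 161 156 156 158 158 152 149
 142 132 125 116 102  93  76 134 148 147 145]
260 [100  68  56  74  52  51 115 150 152 158 159 154 154 158 156 153 145 140
 135 128 124 115 104  93  81 135 159 155 157]
325 [155 158 156 156 157 160 143 109  87  78  83  97 114 126 137 152 161 155
 153 148 131 105  92  89  76 124 149 151 149]
19.35 [-0.3 -0.8 -1.8] 0.00195466555631906
turn_x -0.01 level [-0.    0.04  0.  ] shift [ 0.0001  0.0002 -0.0008]
[-0.3 -0.3 -1.4] 19.45 0.5683941981312527
```

All checks agree: the flap and fixed knuckles share the same silhouette rows (57 to 113), the board is level within 0.1°, and the offset is under 1 mm. Handing in.

```bash
python3 -c "
from bench import ctrl
print(ctrl.hand_in())"
```

```text
the job is handed in; nothing more can be done
None
```

The flap's knuckle is now held in the hinge gap with the holes lined up, and the job is handed in at about 19.5 s. The hand-in gives no verdict.

- **Pin:** I pushed the black grip about 53 mm until it stopped at roughly 16 N. The wrist picture then showed the gap clear. By my estimate the pin started near 0.031, so that travel puts it at the 0.085 stop.
- **Flap:** I gripped the brown flap with the steel knuckle, turned it to the riser's yaw of about 14.4° and brought the knuckle into the gap from the front. The gripper alone carries it. The slat, bottle, cup and the blue and yellow look-alikes were never approached; I did not look at them again at the end.

**Last checks:**
- The bore is within about 1 mm of my hinge estimate.
- The tool's tilt and yaw errors are under 0.1°.
- The flap knuckle and the fixed knuckles sit at the same rows in the wrist picture.
- The wrist force is only the flap's weight, about 2 N, and the arm was still.

**Disagreements:**
- The networks' bore position differed from their own hinge position by about 1 mm in the scene view. In the side view it differed by about 4 mm along x, 2 mm along y and 3 mm in height, within their stated error; I relied on the wrist-camera edges instead.
- In the gap, my edge-fitting script's hinge fit was invalid because the flap and fixed knuckles merge grey on grey. I judged the last approach by the outer and lower edges and the picture.

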